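Put the lids back on the enamel canister set

ROBOT

A 6-joint arm with a two-finger parallel gripper is mounted at the origin on the work surface. World frame = base frame: x ahead of the robot, y to its left, z up, the work surface at z = 0. Lengths are in mm, angles in rad, forces in N, time in s.
With the tool pointing down it reaches from about 300 to 775 mm from the base axis. Payload 14.6 kg.
Tool frame: the origin (TCP) lies on the front face of the gripper's body, between the roots of the fingers; the fingertips stand 97 mm ahead of it and the grasp point (between the pads) lies 78 mm ahead of it; z points along the fingers, y is the line along which they close (so a half turn about z gives the same grasp; the last joint's range is limited). The gripper opens to 94 mm and grips with 3 to 60 N. Pads are 16 mm wide; open, the fingers measure 119 mm over their backs; the gripper's body (75 mm by 177 mm) begins 78 mm behind the grasp point.
Start: joints at [-1.215, 0.3, 1.521, -0, 1.321, -0.067], TCP at [225.666, -501.563, 302.646] pointing down, gripper open.
Joint ranges: [-3.03, 3.03], [-0.79, 2.21], [0.23, 2.52], [-1.04, 4.18], [0, 3.07], [-2.55, 2.55]. Speed limits (rad/s): [2.22, 2.22, 2.57, 3.14, 3.14, 3.14].

INTERFACE

Orientations are given as [roll, pitch, yaw] about the fixed x, y, z axes, in that order (R = Rz(yaw) Ry(pitch) Rx(roll)).
In Python, from cell import * gives the robot as it stands.
- The arm moves only by the tool carry_out, never from a script. Its arguments are lists of equal length, an entry for each row: "slide": the shift along the world's x, y, z scaled (see below), a list of three; "dr": the turn, a rotation vector about the world's x, y, z scaled (see below), a list of three; "gripper": the opening in per cent of the stroke, from 0 (shut) to 100 (fully open). A call has 1 to 10 rows; each row is the pose to reach, as a shift and turn from the pose commanded when the call began, turning the shorter way round; what a row does not reach only later rows make up. The controller multiplies each number of a shift by 0.25 m and each number of a turn by 360 degrees. A row lasts 1/12 s, in which the tool goes at most 41.7 mm and 7.16 degrees, less where a joint would pass 70% of its speed; a pose out of reach is approached as far as the arm can. A call with a number of a shift or a turn outside -1 to 1 is refused whole. A call with a gripper value outside its range is refused whole. The fingers move at their own pace and stop on an object; "newtons" is the grip in N (left out, the last holds). Time passes only in rows, so rows that repeat a pose let the fingers close. It gives the time, the measured TCP pose, the force, the opening and the grip force at its end, in the units of the state.
- read_state(): the state, without advancing time (a new reading comes with each control period).
- camera(name): name is "scene" or "side" or "wrist"; returns the picture (420x560x3 uint8, red, green, blue); there is no depth.
- camera_model(name): a dict with "vfov" (degrees; the focal length in pixels is half the picture's height over the tangent of half this angle, whatever the lens; pixels are square), "cx", "cy" (the principal point, pixels), "k1" (the pictures are not rectified: a ray, as slopes to the right and down, at radius r is drawn at 1 + k1 r^2 times it, then the intrinsics apply), "R" (3x3) and "t" (3): a world point X has camera coordinates R X + t. Camera axes: x right, y down, z forward; pixel columns grow to the right and rows downward; lengths in mm; the calibration is good to about 2 mm. A picture is of the moment at which its call begins: read the wrist's pose just before it. camera_model takes no time and is no camera call; for the wrist camera it gives the pose at the moment of the call.
- sign_off(): hands the job in; it is judged then, once.
The state is a dict: "clock": time; "joints": joint angles; "qd": joint speeds; "effort": joint torques, N m; "eef_pos": TCP position; "eef_rot": TCP orientation; "wrist_force": force on the tool from outside, world axes, zero at the start; "moment": the same for the moment, N m; "finger_gap": finger opening in mm; "finger_force": force on a finger pad.
Only numpy, scipy, OpenCV 4.12 (cv2) and the standard library are available. Lean on these libraries where they do the work, as an engineer would, in place of code of your own. Each camera call takes 0.05 s, during which the arm holds its last target. There are 200 camera calls.

TASK

The four enamel canisters on this fair stall's table have to be closed up for sale: pick out their four lids with the wooden knobs and set each one down, without dropping it, on the canister it fits, so that every canister stands upright with its own lid sitting level and fully home. Leave the glass jar and the mug standing where they are.

Things in the scene. Friction and masses are not known exactly. Their poses are not given: they have to be found in the camera images.
- lid_small_mid (a point): Small lid: cream enamel disc 78 mm across, navy edge, dark wooden knob on top, lying knob up; 52 mm tall, 90 g. Point: on its axis, 26 mm above its underside; z up. From the underside: plug tapering from 40 to 56 mm across, 14 mm deep; rim 14 to 17 mm; top 20 mm at the knob; knob: neck to 32 mm, then a round grip 26 mm across to 50 mm (grip's middle 15 mm above the point).
- lid_medium_mid (a point): Medium lid: cream enamel disc 96 mm across, navy edge, dark wooden knob on top, lying knob up; 52 mm tall, 120 g. Point: on its axis, 26 mm above its underside; z up. From the underside: plug tapering from 58 to 74 mm across, 14 mm deep; rim 14 to 17 mm; top 20 mm at the knob; knob: neck to 32 mm, then a round grip 26 mm across to 50 mm (grip's middle 15 mm above the point).
- lid_large_mid (a point): Large lid: cream enamel disc 114 mm across, navy edge, dark wooden knob on top, lying knob up; 52 mm tall, 160 g. Point: on its axis, 26 mm above its underside; z up. From the underside: plug tapering from 76 to 92 mm across, 14 mm deep; rim 14 to 17 mm; top 20 mm at the knob; knob: neck to 32 mm, then a round grip 26 mm across to 50 mm (grip's middle 15 mm above the point).
- lid_largest_mid (a point): Largest lid: cream enamel disc 132 mm across, navy edge, dark wooden knob on top, lying knob up; 52 mm tall, 200 g. Point: on its axis, 26 mm above its underside; z up. From the underside: plug tapering from 94 to 110 mm across, 14 mm deep; rim 14 to 17 mm; top 20 mm at the knob; knob: neck to 32 mm, then a round grip 26 mm across to 50 mm (grip's middle 15 mm above the point).
- canister_small_rim (a point): Small canister: round open cream enamel pot, navy rim and bands, 72 mm outside diameter, 72 mm high, mouth about 64 mm clear; loose, upright on the table. Point: centre of its mouth, level with the rim, 72 mm above its underside; z up. With its own lid home, the lid's listed point is 12 mm above this one.
- canister_medium_rim (a point): Medium canister: round open cream enamel pot, navy rim and bands, 90 mm outside diameter, 86 mm high, mouth about 82 mm clear; loose, upright on the table. Point: centre of its mouth, level with the rim, 86 mm above its underside; z up. With its own lid home, the lid's listed point is 12 mm above this one.
- canister_large_rim (a point): Large canister: round open cream enamel pot, navy rim and bands, 108 mm outside diameter, 100 mm high, mouth about 100 mm clear; loose, upright on the table. Point: centre of its mouth, level with the rim, 100 mm above its underside; z up. With its own lid home, the lid's listed point is 12 mm above this one.
- canister_largest_rim (a point): Largest canister: round open cream enamel pot, navy rim and bands, 126 mm outside diameter, 114 mm high, mouth about 118 mm clear; loose, upright on the table. Point: centre of its mouth, level with the rim, 114 mm above its underside; z up. With its own lid home, the lid's listed point is 12 mm above this one.
- glass_jar_mid (a point): Bystander: round green glass jar with a steel screw cap, 74 mm across, 105 mm tall, loose, standing among the canisters. The point is at its centre, half-way up; z up.
- mug_mid (a point): Bystander: blue mug with a handle on its own +y side, 72 mm across the rim (about 100 mm over the handle), 78 mm tall, loose, standing among the canisters. The point is on its axis half-way up; z up.
Things that resemble listed ones, but are neither listed nor needed, are in the scene too. Leave any green or purple look-alike of the part that bears lid_largest_mid alone.

How it is judged (in metres and radians):
At the end, for the whole second after the job is handed in: All four canisters stand upright on the table (within 0.08 rad), and each carries its own lid: lid axis within 8 mm of the centre of the mouth, lid level within 0.08 rad and seated (its listed point 9 to 15.5 mm above the rim; 12 mm is home), released and at rest (horizontal distance between lid_small_mid and canister_small_rim below 0.008 m and z of lid_small_mid in the frame of canister_small_rim between 0.009 and 0.0155 m and angle between each of lid_small_mid, canister_small_rim, lid_medium_mid, canister_medium_rim, lid_large_mid, canister_large_rim, lid_largest_mid, canister_largest_rim's own z axis and vertical below 0.08 rad and height (world z) of canister_small_rim between 0.066 and 0.078 m and linear speed of each of lid_small, lid_medium, lid_large, lid_largest below 0.02 m/s and horizontal distance between lid_medium_mid and canister_medium_rim below 0.008 m and z of lid_medium_mid in the frame of canister_medium_rim between 0.009 and 0.0155 m and height (world z) of canister_medium_rim between 0.08 and 0.092 m and horizontal distance between lid_large_mid and canister_large_rim below 0.008 m and z of lid_large_mid in the frame of canister_large_rim between 0.009 and 0.0155 m and height (world z) of canister_large_rim between 0.094 and 0.106 m and horizontal distance between lid_largest_mid and canister_largest_rim below 0.008 m and z of lid_largest_mid in the frame of canister_largest_rim between 0.009 and 0.0155 m and height (world z) of canister_largest_rim between 0.108 and 0.12 m); the robot touches nothing.
It fails at once if A lid is dropped or slammed onto its canister (it arrives over the mouth, less than 10 mm from home, faster than 0.5 m/s) ((horizontal distance between lid_small_mid and canister_small_rim below 0.03 m and z of lid_small_mid in the frame of canister_small_rim below 0.022 m and linear speed of lid_small above 0.5 m/s) or (horizontal distance between lid_medium_mid and canister_medium_rim below 0.03 m and z of lid_medium_mid in the frame of canister_medium_rim below 0.022 m and linear speed of lid_medium above 0.5 m/s) or (horizontal distance between lid_large_mid and canister_large_rim below 0.03 m and z of lid_large_mid in the frame of canister_large_rim below 0.022 m and linear speed of lid_large above 0.5 m/s) or (horizontal distance between lid_largest_mid and canister_largest_rim below 0.03 m and z of lid_largest_mid in the frame of canister_largest_rim below 0.022 m and linear speed of lid_largest above 0.5 m/s)).
It fails at once if The glass jar is pushed more than 30 mm from its place or knocked over (distance of glass_jar_mid from where it was at the start of the episode above 0.03 m or angle between glass_jar_mid's own z axis and vertical above 0.3 rad).
It fails at once if The mug is pushed more than 30 mm from its place or knocked over (distance of mug_mid from where it was at the start of the episode above 0.03 m or angle between mug_mid's own z axis and vertical above 0.3 rad).
It also fails if it takes over 104 s, if anything falls off the work surface, if the arm or the gripper's body presses on something with over 40 N, if the wrist force passes 120 N, or if a joint passes its speed limit or range.

## Working session

There is one attempt and no reset: what is moved stays moved. The work goes in short steps, Python scripts to look and compute and a tool call to move; the robot and the scene stay as the last step left them, time stands still between calls to the robot, and variables do not carry over. Pictures are saved under pics/ and viewed, at most 14 in all, crops included, and the job is handed in when it is done.

Besides the shell and the picture viewer there is one more tool, called after "Request:" as name(argument=value, ...), one argument or row to a line, values as JSON. carry_out: Moves the arm, as the interface text tells. Its arguments: {"type":"object","properties":{"slide":{"type":"array","items":{"type":"array","items":{"type":"number","minimum":-1,"maximum":1}}},"dr":{"type":"array","items":{"type":"array","items":{"type":"number","minimum":-1,"maximum":1}}},"gripper":{"type":"array","items":{"type":"number"}},"newtons":{"type":"number"}},"required":["slide","dr","gripper"]}

```bash
ls; mkdir -p pics; python3 - <<'E'
from cell import *
import cv2,numpy as np
s=read_state();print(s)
for n in ["scene","side","wrist"]:
    m=camera_model(n);print(n,m)
    cv2.imwrite(f"pics/{n}0.png",camera(n)[:,:,::-1])
E
```

```text
pics
{'clock': 0.0, 'joints': array([-1.21459688e+00,  3.00462320e-01,  1.52156070e+00, -1.24884688e-05,
        1.32072340e+00, -6.65931614e-02]), 'qd': array([-2.26140248e-03,  8.76763677e-04, -1.77968801e-03,  6.91309717e-04,
        1.16895118e-03, -7.12129486e-06]), 'effort': array([-3.07143000e-04, -5.31807518e+01, -3.52734876e+01,  7.08905468e-02,
        2.45118613e-02, -8.67031895e-05]), 'eef_pos': array([ 225.61657536, -501.43121302,  302.09971036]), 'eef_rot': array([-3.14044064e+00, -6.47066995e-05,  4.22795672e-01]), 'wrist_force': array([-0.00377584, -0.09459736, -0.34632627]), 'moment': array([ 0.03009024, -0.01790333,  0.0180195 ]), 'finger_force': 0.0, 'finger_gap': 93.8405342066067}
scene {'vfov': 56.61308618222347, 'cx': 281.808562086082, 'cy': 208.5068672790495, 'k1': -0.07494232001245153, 'R': array([[-0.86054321,  0.50934589,  0.00567046],
       [ 0.40483023,  0.69063499, -0.5992794 ],
       [-0.30915672, -0.51341024, -0.80051986]]), 't': array([ 424.97379175, -189.42553549, 1502.57259168])}
side {'vfov': 48.98090214327066, 'cx': 283.80862061570485, 'cy': 208.02855475819618, 'k1': -0.08700286061167362, 'R': array([[-0.74650994, -0.66537196,  0.00175365],
       [-0.38853323,  0.43376984, -0.81294874],
       [ 0.54015261, -0.60755566, -0.58233261]]), 't': array([ 409.25861255,  283.41131751, 1176.59397509])}
wrist {'vfov': 60.861787387156824, 'cx': 279.9288628208217, 'cy': 207.58979163469604, 'k1': -0.08544287216032886, 'R': array([[ 0.41042038, -0.91189565, -0.00119396],
       [-0.88576289, -0.39896924,  0.23716586],
       [-0.21674688, -0.09628014, -0.97146844]]), 't': array([-549.59608872,  -26.16127504,  390.39902596])}
```

View pics/scene0.png

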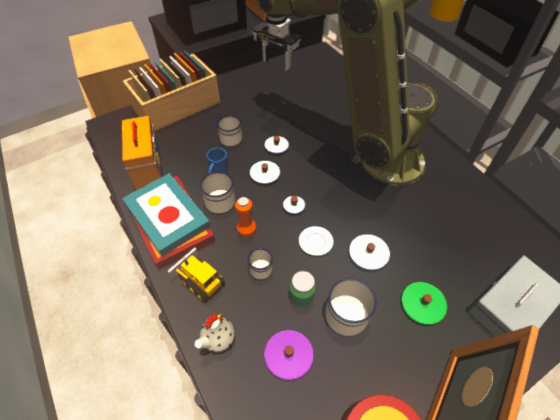

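View pics/side0.png

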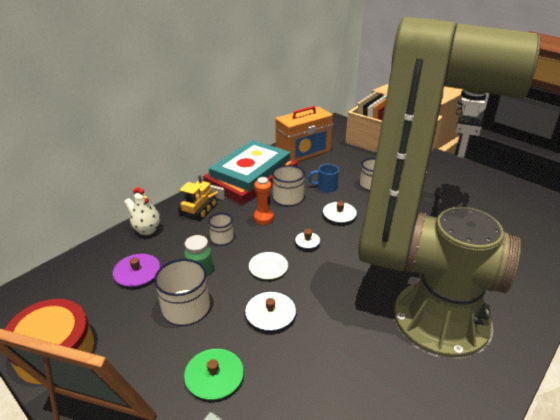

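The scene view shows the white knobbed lids at about (277,143), (265,171), (294,204) and (370,250). The saucer at (316,240) has no knob. The canisters are at about (230,130), (218,192), (260,263) and (350,307), the mug at (217,160) and the jar at (303,285). The side view agrees.

```bash
cat > h.py <<'E'
from cell import *
import cv2,numpy as np
def K(m):
    f=210/np.tan(np.radians(m['vfov']/2)); return np.array([[f,0,m['cx']],[0,f,m['cy']],[0,0,1.]])
def cast(m,px,z):
    "pixels -> world points on plane z"
    u=cv2.undistortPoints(np.float64(px).reshape(-1,1,2),K(m),np.float64([m['k1'],0,0,0])).reshape(-1,2)
    d=np.c_[u,np.ones(len(u))]@m['R']; c=-m['R'].T@m['t']
    return c+d*((z-c[2])/d[:,2])[:,None]
def proj(m,X):
    return cv2.projectPoints(np.float64(X).reshape(-1,1,3),cv2.Rodrigues(m['R'])[0],m['t'],K(m),np.float64([m['k1'],0,0,0]))[0].reshape(-1,2)
def shot(n,name=None):
    m=camera_model(n); im=camera(n)[:,:,::-1].copy()
    if name: cv2.imwrite(f'pics/{name}.png',im)
    return m,im
def blobs(mask,amin):
    cs,_=cv2.findContours(mask,cv2.RETR_EXTERNAL,cv2.CHAIN_APPROX_NONE)
    return [c for c in cs if cv2.contourArea(c)>amin]
def circ(m,c,z):
    "contour -> (centre xy, diameters) of ellipse on plane z"
    P=cast(m,c,z)[:,:2]; e=cv2.fitEllipse(np.float32(cv2.convexHull(np.float32(P)))); return np.round(e[0],1),np.round(e[1],1)
E
python3 - <<'E'
from h import *
m=camera_model('scene');im=cv2.imread('pics/scene0.png')
hsv=cv2.cvtColor(im,cv2.COLOR_BGR2HSV)
w=cv2.inRange(hsv,(0,0,150),(180,70,255))
for c in blobs(w,80):
    x,y=c.reshape(-1,2).mean(0)
    if 200<x<400 and 100<y<350: print('white',np.round([x,y]),cv2.contourArea(c),circ(m,c,17))
for n,p in dict(can_m=(230,122),can_L=(218,182),can_s=(260,254),can_X=(350,291),).items():
    for z in (72,86,100,114): print(n,z,np.round(cast(m,[p],z)[0]))
for n,p,z in [('mug',(217,152),78),('jar',(303,277),105),('green',(426,303),17),('purple',(289,354),17),('mill',(243,203),110)]: print(n,np.round(cast(m,[p],z)[0]))
big=cv2.resize(im[100:340,190:410],None,fx=2.5,fy=2.5,interpolation=cv2.INTER_CUBIC);cv2.imwrite('pics/crop0.png',big)
wm=camera_model('wrist');s=read_state();C=-wm['R'].T@wm['t'];print('cam',C,wm['R'].T[:,2],s['eef_pos'])
E
```

```text
white [215. 335.] 781.5 (array([880.2, 284.2]), array([ 90.1, 113.5]))
white [349. 302.] 851.0 (array([494.2, 391.1]), array([109.6, 124.9]))
white [303. 281.] 348.5 (array([577.5, 266.3]), array([67.9, 68. ]))
white [260. 263.] 105.5 (array([660.2, 146.8]), array([33.8, 50.5]))
white [369. 252.] 1079.0 (array([339.7, 286. ]), array([128.7, 130.1]))
white [316. 240.] 766.0 (array([463.9, 165. ]), array([111.3, 111.5]))
white [294. 204.] 211.5 (array([448.7,   3.4]), array([74.7, 75. ]))
white [264. 172.] 499.0 (array([ 461.5, -181.6]), array([109.4, 110.9]))
white [276. 144.] 240.5 (array([ 351.3, -284.8]), array([92.4, 93.3]))
can_m 72 [ 474. -432.   72.]
can_m 86 [ 480. -417.   86.]
can_m 100 [ 486. -401.  100.]
can_m 114 [ 492. -386.  114.]
can_L 72 [ 646. -174.   72.]
can_L 86 [ 650. -162.   86.]
can_L 100 [ 653. -150.  100.]
can_L 114 [ 657. -138.  114.]
can_s 72 [658. 148.  72.]
can_s 86 [661. 156.  86.]
can_s 100 [665. 163. 100.]
can_s 114 [668. 170. 114.]
can_X 72 [497. 383.  72.]
can_X 86 [503. 387.  86.]
can_X 100 [508. 391. 100.]
can_X 114 [514. 395. 114.]
mug [ 590. -301.   78.]
jar [598. 291. 105.]
green [304. 514.  17.]
purple [727. 432.  17.]
mill [624. -22. 110.]
cam [ 287.01383208 -474.03283701  384.886943  ] [-0.21669051 -0.09642926 -0.97146622] [ 225.6347501  -501.47044771  302.22612977]
```

View pics/crop0.png

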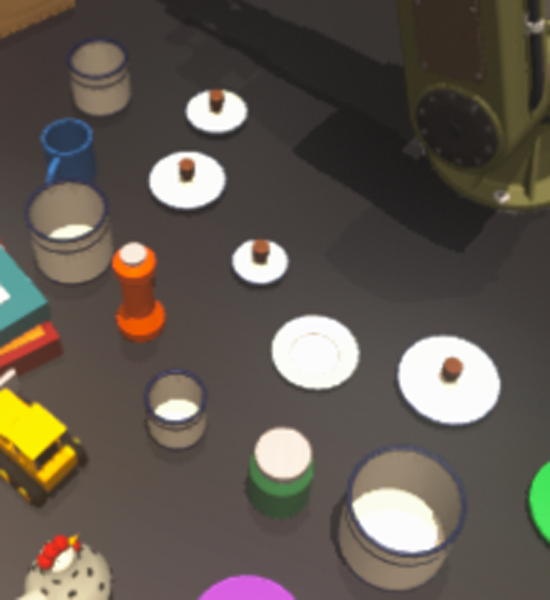

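The crop confirms the layout: four canisters with navy rims, four knobbed lids, and the saucer as a decoy. Next I'll move to an overview pose that covers the medium and large pairs.

Request:
carry_out(
  slide=[
    [0.6, 0.56, 0.28],
    [0.6, 0.56, 0.28],
    [0.6, 0.56, 0.28],
    [0.6, 0.56, 0.28],
    [0.6, 0.56, 0.28],
    [0.6, 0.56, 0.28],
  ],
  dr=[
    [0, 0, 0],
    [0, 0, 0],
    [0, 0, 0],
    [0, 0, 0],
    [0, 0, 0],
    [0, 0, 0],
  ],
  gripper=[100, 100, 100, 100, 100, 100],
)

```text
clock: 0.65
eef_pos: [378.7, -358.4, 374.8]
eef_rot: [3.139, -0.002, 0.426]
wrist_force: [-0.1, -0.9, 0.4]
finger_gap: 93.8
finger_force: 0.0
```

Request:
carry_out(
  slide=[
    [0.64, 0.55, 0.26],
    [0.64, 0.55, 0.26],
    [0.64, 0.55, 0.26],
    [0.64, 0.55, 0.26],
    [0.64, 0.55, 0.26],
    [0.64, 0.55, 0.26],
    [0.64, 0.55, 0.26],
    [0.64, 0.55, 0.26],
  ],
  dr=[
    [0, 0, 0],
    [0, 0, 0],
    [0, 0, 0],
    [0, 0, 0],
    [0, 0, 0],
    [0, 0, 0],
    [0, 0, 0],
    [0, 0, 0],
  ],
  gripper=[100, 100, 100, 100, 100, 100, 100, 100],
)

```text
clock: 1.32
eef_pos: [535.6, -224.3, 436.9]
eef_rot: [-3.141, 0.001, 0.424]
wrist_force: [-0.0, -0.3, -0.2]
finger_gap: 93.7
finger_force: 0.0
```

```bash
python3 - <<'E'
from h import *
print(read_state()['clock'],read_state()['eef_pos'])
m,im=shot('wrist','w1')
for n,X in dict(lidM=(351,-285,17),lidL=(461,-182,17),canM=(480,-417,86),canL=(653,-150,100)).items(): print(n,proj(m,X))
E
```

```text
1.3167 [ 535.57093082 -224.27415763  436.85490769]
lidM [[266.81502383 293.82617925]]
lidL [[232.24459873 204.01813709]]
canM [[395.45080341 274.27507519]]
canL [[262.59775121  56.16967602]]
```

View pics/w1.png

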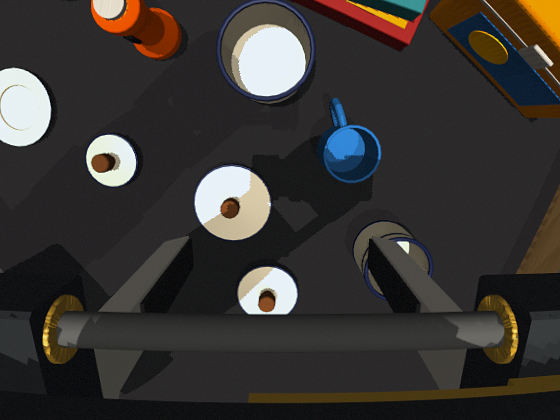

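The wrist view shows the large canister's rim at (266,50), the large lid at (232,203), the small lid at (111,160), the medium lid at (267,292) and the medium canister at (397,265), which is partly hidden by a finger. Next I'll fit circles.

```bash
cat >> h.py <<'E'
def lidfit(m,im,X,r=60,z=15.5):
    "lid centre near world X from its bright disc outline"
    p=proj(m,X)[0]; hsv=cv2.cvtColor(im,cv2.COLOR_BGR2HSV)
    w=cv2.inRange(hsv,(0,0,95),(180,120,255)); w=cv2.morphologyEx(w,cv2.MORPH_CLOSE,np.ones((5,5)))
    for c in blobs(w,150):
        if cv2.pointPolygonTest(c,(float(p[0]),float(p[1])),True)>-6: return circ(m,c,z)
def rimfit(m,im,X,rout):
    "canister mouth centre: navy pixels cast on the rim plane, robust circle of radius rout"
    from scipy.optimize import least_squares
    hsv=cv2.cvtColor(im,cv2.COLOR_BGR2HSV); w=cv2.inRange(hsv,(105,70,25),(135,255,150))
    v,u=np.nonzero(w); P=cast(m,np.c_[u,v],X[2])[:,:2]
    c=np.float64(X[:2])
    for tol in (12,7,5,4):
        d=np.hypot(*(P-c).T); Q=P[abs(d-rout)<tol]
        c=least_squares(lambda c:np.hypot(*(Q-c).T)-rout,c,loss='soft_l1',f_scale=1).x
    a=np.degrees(np.arctan2(*(Q-c).T)); 
    return np.round(c,1),len(Q),np.histogram(a,12,(-180,180))[0],round(np.median(np.hypot(*(Q-c).T)),1)
E
python3 - <<'E'
from h import *
m=camera_model('wrist');im=cv2.imread('pics/w1.png')
for n,X in dict(S=(449,3,15),M=(351,-285,15),L=(461,-182,15)).items(): print('lid',n,lidfit(m,im,X))
ms=camera_model('scene');si=cv2.imread('pics/scene0.png');md=camera_model('side');di=cv2.imread('pics/side0.png')
for n,X,r in [('S',(658,148,72),35),('M',(480,-417,86),44),('L',(653,-150,100),53),('X',(514,395,114),62)]:
    print('can',n); 
    for a in ((m,im),(ms,si),(md,di)):
        try: print(rimfit(*a,X,r))
        except Exception as e: print(e)
for n,X in dict(S=(449,3,15),M=(351,-285,15),L=(461,-182,15),X=(340,286,15)).items(): print('lid',n,lidfit(md,di,X),lidfit(ms,si,X))
E
```

```text
lid S (array([447.5,   2.9]), array([74.7, 75.9]))
lid M (array([ 349.9, -286.1]), array([91.4, 94. ]))
lid L (array([ 460.9, -181.2]), array([111.1, 111.7]))
can S
(array([658., 148.]), 0, array([0, 0, 0, 0, 0, 0, 0, 0, 0, 0, 0, 0]), np.float64(nan))
(array([658., 148.]), 0, array([0, 0, 0, 0, 0, 0, 0, 0, 0, 0, 0, 0]), np.float64(nan))
(array([665.7, 159.7]), 14, array([3, 1, 0, 0, 0, 0, 0, 1, 3, 1, 3, 2]), np.float64(34.9))
can M
(array([ 486.1, -418.1]), 444, array([ 0,  0, 13, 61, 61, 41,  0, 21, 67, 66, 71, 43]), np.float64(44.0))
(array([ 484.6, -418.4]), 2, array([0, 0, 0, 0, 0, 0, 0, 0, 0, 0, 1, 1]), np.float64(44.0))
(array([ 487.6, -417.9]), 8, array([0, 0, 0, 0, 0, 0, 0, 4, 1, 2, 1, 0]), np.float64(44.0))
can L
(array([ 659.8, -150.7]), 1458, array([117, 101, 113, 117, 124, 130, 135, 127,  97, 137, 132, 128]), np.float64(52.7))
(array([ 656.5, -156.5]), 36, array([15, 15,  2,  0,  0,  0,  0,  0,  0,  0,  0,  4]), np.float64(52.9))
(array([ 662.7, -148.4]), 17, array([2, 2, 0, 0, 0, 0, 0, 3, 5, 4, 1, 0]), np.float64(53.3))
can X
(array([514., 395.]), 0, array([0, 0, 0, 0, 0, 0, 0, 0, 0, 0, 0, 0]), np.float64(nan))
(array([514., 395.]), 0, array([0, 0, 0, 0, 0, 0, 0, 0, 0, 0, 0, 0]), np.float64(nan))
(array([522.5, 417.3]), 138, array([11,  9, 11,  7,  7, 14, 12, 14, 15, 18, 12,  8]), np.float64(62.0))
lid S (array([454.4,  -4.7]), array([77.8, 98.9])) (array([447.8,   2.2]), array([79.7, 80.2]))
lid M (array([-871.5, 1756.3]), array([1376.8, 2775.5])) (array([ 349.9, -286.6]), array([96.3, 99.7]))
lid L (array([ 465.3, -185.2]), array([115.1, 121.2])) (array([ 460.5, -182.4]), array([115.3, 116.7]))
lid X (array([ 37.5, 261.5]), array([ 746.3, 1153.4])) (array([338.6, 285.9]), array([132.4, 133.4]))
  return _methods._mean(a, axis=axis, dtype=dtype,
  ret = ret.dtype.type(ret / rcount)
```

Request:
carry_out(
  slide=[
    [-0.299, 0.172, -0.95],
    [-0.299, 0.172, -0.95],
    [-0.299, 0.172, -0.95],
    [-0.299, 0.172, -0.95],
    [-0.299, 0.172, -0.95],
    [-0.299, 0.172, -0.95],
    [-0.299, 0.172, -0.95],
    [-0.299, 0.172, -0.95],
    [-0.299, 0.172, -0.95],
  ],
  dr=[
    [0, 0, 0],
    [0, 0, 0],
    [0, 0, 0],
    [0, 0, 0],
    [0, 0, 0],
    [0, 0, 0],
    [0, 0, 0],
    [0, 0, 0],
    [0, 0, 0],
  ],
  gripper=[60, 60, 60, 60, 60, 60, 60, 60, 60],
)

```text
clock: 2.12
eef_pos: [461.7, -182.3, 202.3]
eef_rot: [3.14, -0.002, 0.422]
wrist_force: [1.0, -1.0, -0.0]
finger_gap: 56.4
finger_force: 0.0
```

Request:
carry_out(
  slide=[
    [0, 0, -0.1],
    [0, 0, -0.2],
    [0, 0, -0.27],
    [0, 0, -0.32],
    [0, 0, -0.32],
    [0, 0, -0.32],
    [0, 0, -0.32],
    [0, 0, -0.32],
    [0, 0, -0.32],
    [0, 0, -0.32],
  ],
  dr=[
    [0, 0, 0],
    [0, 0, 0],
    [0, 0, 0],
    [0, 0, 0],
    [0, 0, 0],
    [0, 0, 0],
    [0, 0, 0],
    [0, 0, 0],
    [0, 0, 0],
    [0, 0, 0],
  ],
  gripper=[60, 60, 60, 60, 60, 10, 10, 10, 10, 10],
  newtons=20,
)

```text
clock: 2.95
eef_pos: [461.2, -181.2, 120.9]
eef_rot: [3.141, -0.001, 0.423]
wrist_force: [-0.2, 0.3, 0.4]
finger_gap: 26.9
finger_force: 0.2
```

Request:
carry_out(
  slide=[
    [0, 0, 0],
    [0, 0, 0],
    [0, 0, 0.02],
    [0, 0, 0.08],
    [0, 0, 0.18],
    [0, 0, 0.3],
    [0, 0, 0.4],
    [0, 0, 0.5],
    [0, 0, 0.55],
    [0, 0, 0.55],
  ],
  dr=[
    [0, 0, 0],
    [0, 0, 0],
    [0, 0, 0],
    [0, 0, 0],
    [0, 0, 0],
    [0, 0, 0],
    [0, 0, 0],
    [0, 0, 0],
    [0, 0, 0],
    [0, 0, 0],
  ],
  gripper=[10, 10, 10, 10, 10, 10, 10, 10, 10, 10],
  newtons=30,
)

```text
clock: 3.78
eef_pos: [461.4, -181.3, 260.6]
eef_rot: [3.138, -0.003, 0.423]
wrist_force: [0.1, -0.3, -1.6]
finger_gap: 25.2
finger_force: 30.0
```

```bash
python3 - <<'E'
from h import *
s=read_state();print(s['eef_pos'],s['finger_gap'],s['finger_force'],s['wrist_force'])
m,im=shot('wrist','w2')
mm,i2=shot('side');p=proj(mm,s['eef_pos']-[0,0,80])[0].astype(int);print(p)
c=i2[max(p[1]-70,0):p[1]+70,max(p[0]-95,0):p[0]+95]
a=cv2.resize(c,(400,300));cv2.imwrite('pics/w2b.png',np.hstack([cv2.resize(im,(400,300)),a]))
print(rimfit(m,im,(660,-151,100),53))
E
```

```text
[ 461.44273922 -181.27539714  260.63274849] 25.205334580617503 29.999591513460473 [ 0.05831044 -0.32693376 -1.56540209]
[343 169]
(array([ 659.5, -149.4]), 423, array([  0, 175, 248,   0,   0,   0,   0,   0,   0,   0,   0,   0]), np.float64(53.1))
```

View pics/w2b.png

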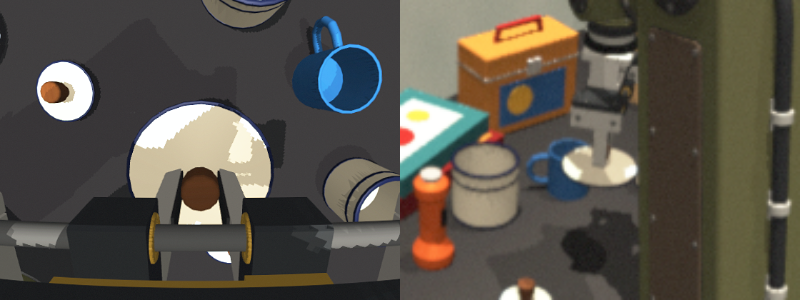

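The left half is the wrist view: the large lid is held by its knob, with the mug and the small lid nearby. The right half is the side view, where the lid hangs level. Next I'll check how the lid is offset in the grip.

```bash
python3 - <<'E'
from h import *
m=camera_model('wrist');im=cv2.imread('pics/w2.png');s=read_state()
for z in (152,155,158):print(s['eef_pos'],rimfit(m,im,(461,-181,z),56.5))
E
```

```text
[ 460.69922438 -180.9399926   257.25241972] (array([ 460.2, -181.1]), 1779, array([  9,   0,   0,  11,  91, 203, 242, 283, 300, 265, 234, 141]), np.float64(56.6))
[ 460.69922438 -180.9399926   257.25241972] (array([ 460.2, -181.1]), 1778, array([  8,   0,   0,  11,  84, 202, 244, 288, 305, 269, 232, 135]), np.float64(56.2))
[ 460.69922438 -180.9399926   257.25241972] (array([ 460.2, -181.2]), 1783, array([ 12,   0,   0,  12,  76, 202, 246, 294, 310, 272, 230, 129]), np.float64(56.0))
```

Request:
carry_out(
  slide=[
    [0.08, 0.012, 0],
    [0.22, 0.033, 0],
    [0.38, 0.057, 0],
    [0.54, 0.082, 0],
    [0.68, 0.103, 0],
    [0.77, 0.117, 0],
    [0.796, 0.121, 0],
    [0.796, 0.121, 0],
    [0.796, 0.121, 0],
    [0.796, 0.121, 0],
  ],
  dr=[
    [0, 0, 0],
    [0, 0, 0],
    [0, 0, 0],
    [0, 0, 0],
    [0, 0, 0],
    [0, 0, 0],
    [0, 0, 0],
    [0, 0, 0],
    [0, 0, 0],
    [0, 0, 0],
  ],
  gripper=[10, 10, 10, 10, 10, 10, 10, 10, 10, 10],
)

```text
clock: 4.72
eef_pos: [659.0, -151.2, 257.2]
eef_rot: [-3.141, 0.001, 0.422]
wrist_force: [0.3, -0.5, -1.1]
finger_gap: 25.2
finger_force: 30.0
```

Request:
carry_out(
  slide=[
    [0.003, 0, -0.06],
    [0.003, 0, -0.11],
    [0.003, 0, -0.15],
    [0.003, 0, -0.17],
    [0.003, 0, -0.185],
    [0.003, 0, -0.195],
    [0.003, 0, -0.2],
    [0.003, 0, -0.204],
    [0.003, 0, -0.204],
    [0.003, 0, -0.204],
  ],
  dr=[
    [0, 0, 0],
    [0, 0, 0],
    [0, 0, 0],
    [0, 0, 0],
    [0, 0, 0],
    [0, 0, 0],
    [0, 0, 0],
    [0, 0, 0],
    [0, 0, 0],
    [0, 0, 0],
  ],
  gripper=[10, 10, 10, 10, 10, 10, 10, 10, 10, 10],
)

```text
clock: 5.55
eef_pos: [660.8, -150.8, 207.0]
eef_rot: [3.141, -0.0, 0.423]
wrist_force: [-0.6, -0.2, -1.1]
finger_gap: 25.3
finger_force: 30.0
```

Request:
carry_out(
  slide=[
    [0, 0, -0.003],
    [0, 0, -0.006],
    [0, 0, -0.008],
    [0, 0, -0.008],
  ],
  dr=[
    [0, 0, 0],
    [0, 0, 0],
    [0, 0, 0],
    [0, 0, 0],
  ],
  gripper=[10, 10, 10, 10],
)

```text
clock: 5.88
eef_pos: [660.9, -150.8, 206.9]
eef_rot: [3.14, -0.002, 0.423]
wrist_force: [-5.6, 2.1, 13.4]
finger_gap: 24.8
finger_force: 30.0
```

Request:
carry_out(
  slide=[
    [0, 0, 0.008],
    [0, 0, 0.008],
    [0, 0, 0.008],
    [0, 0, 0.008],
    [0, 0, 0.008],
    [0, 0, 0.05],
    [0, 0, 0.13],
    [0, 0, 0.28],
    [0, 0, 0.42],
    [0, 0, 0.42],
  ],
  dr=[
    [0, 0, 0],
    [0, 0, 0],
    [0, 0, 0],
    [0, 0, 0],
    [0, 0, 0],
    [0, 0, 0],
    [0, 0, 0],
    [0, 0, 0],
    [0, 0, 0],
    [0, 0, 0],
  ],
  gripper=[10, 60, 60, 60, 60, 60, 60, 60, 60, 60],
)

```text
clock: 6.72
eef_pos: [661.5, -151.0, 318.6]
eef_rot: [3.134, -0.009, 0.423]
wrist_force: [0.4, 0.9, 0.6]
finger_gap: 56.2
finger_force: 0.0
```

```bash
python3 - <<'E'
from h import *
s=read_state();print(s['eef_pos'],s['finger_gap'],s['wrist_force'])
m,im=shot('wrist','w3')
for z in (101,):print(rimfit(m,im,(660,-151,z),56))
mm,i2=shot('side');p=proj(mm,(660,-150,90))[0].astype(int)
a=cv2.resize(i2[p[1]-45:p[1]+45,p[0]-60:p[0]+60],(400,300));cv2.imwrite('pics/w3b.png',np.hstack([cv2.resize(im,(400,300)),a]))
E
```

```text
[ 661.54218164 -151.03129835  318.64805038] 56.15196838658953 [0.4270473  0.85480225 0.58561334]
(array([ 660.7, -151.1]), 1036, array([ 72,  75,  81,  79,  53,  73,  99, 119, 123, 102,  86,  74]), np.float64(56.7))
```

View pics/w3b.png

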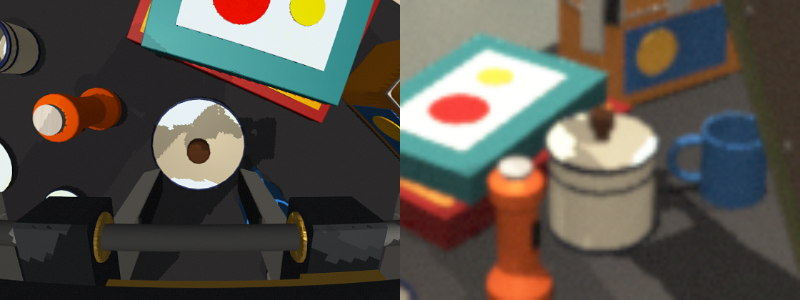

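The large lid is seated level and centred. Next are the small canister and lid.

Request:
carry_out(
  slide=[
    [-0.243, 0.843, 0.08],
    [-0.243, 0.843, 0.08],
    [-0.243, 0.843, 0.08],
    [-0.243, 0.843, 0.08],
    [-0.243, 0.843, 0.08],
    [-0.243, 0.843, 0.08],
    [-0.243, 0.843, 0.08],
    [-0.243, 0.843, 0.08],
  ],
  dr=[
    [0, 0, 0],
    [0, 0, 0],
    [0, 0, 0],
    [0, 0, 0],
    [0, 0, 0],
    [0, 0, 0],
    [0, 0, 0],
    [0, 0, 0],
  ],
  gripper=[60, 60, 60, 60, 60, 60, 60, 60],
)

```text
clock: 7.48
eef_pos: [599.9, 59.9, 329.0]
eef_rot: [-3.141, 0.001, 0.424]
wrist_force: [0.8, -0.3, 0.7]
finger_gap: 56.0
finger_force: 0.0
```

```bash
python3 - <<'E'
from h import *
s=read_state();print(s['eef_pos'])
m,im=shot('wrist','w4')
print(rimfit(m,im,(660,150,72),35));print(lidfit(m,im,(447.5,3,15)))
E
```

```text
[599.88240041  59.92149397 329.02476231]
(array([664.8, 158.1]), 1429, array([109, 109, 114, 115, 118, 127, 123, 126, 131, 128, 121, 108]), np.float64(34.8))
(array([448.5,   2.3]), array([71.5, 73.9]))
```

View pics/w4.png

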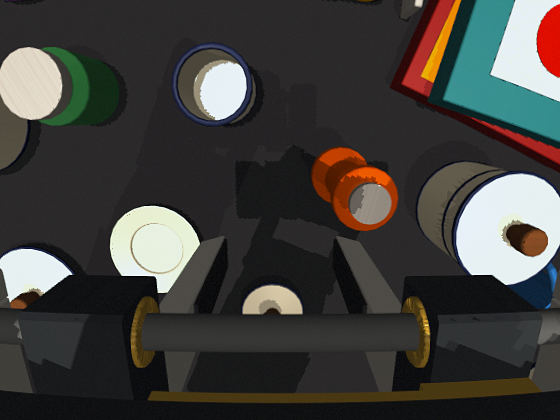

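The small canister's full rim shows at (214,84) and the small lid at (272,300). Moving to the small lid.

Request:
carry_out(
  slide=[
    [-0.609, -0.229, -0.519],
    [-0.609, -0.229, -0.519],
    [-0.609, -0.229, -0.519],
    [-0.609, -0.229, -0.519],
    [-0.609, -0.229, -0.519],
    [-0.609, -0.229, -0.519],
    [-0.609, -0.229, -0.519],
    [-0.609, -0.229, -0.519],
  ],
  dr=[
    [0, 0, 0],
    [0, 0, 0],
    [0, 0, 0],
    [0, 0, 0],
    [0, 0, 0],
    [0, 0, 0],
    [0, 0, 0],
    [0, 0, 0],
  ],
  gripper=[60, 60, 60, 60, 60, 60, 60, 60],
)

```text
clock: 8.2
eef_pos: [448.8, 1.7, 200.5]
eef_rot: [3.141, -0.001, 0.421]
wrist_force: [-0.2, 0.2, 0.2]
finger_gap: 56.4
finger_force: 0.0
```

Request:
carry_out(
  slide=[
    [0, 0, -0.1],
    [0, 0, -0.2],
    [0, 0, -0.27],
    [0, 0, -0.318],
    [0, 0, -0.318],
    [0, 0, -0.318],
    [0, 0, -0.318],
    [0, 0, -0.318],
    [0, 0, -0.318],
    [0, 0, -0.318],
  ],
  dr=[
    [0, 0, 0],
    [0, 0, 0],
    [0, 0, 0],
    [0, 0, 0],
    [0, 0, 0],
    [0, 0, 0],
    [0, 0, 0],
    [0, 0, 0],
    [0, 0, 0],
    [0, 0, 0],
  ],
  gripper=[60, 60, 60, 60, 10, 10, 10, 10, 10, 10],
  newtons=30,
)

```text
clock: 9.03
eef_pos: [448.2, 2.6, 121.3]
eef_rot: [3.141, -0.002, 0.423]
wrist_force: [0.2, 0.5, 4.7]
finger_gap: 25.3
finger_force: 30.0
```

Request:
carry_out(
  slide=[
    [0, 0, 0],
    [0, 0, 0],
    [0, 0, 0.02],
    [0, 0, 0.08],
    [0, 0, 0.18],
    [0, 0, 0.3],
    [0, 0, 0.4],
    [0, 0, 0.48],
    [0, 0, 0.5],
    [0, 0, 0.5],
  ],
  dr=[
    [0, 0, 0],
    [0, 0, 0],
    [0, 0, 0],
    [0, 0, 0],
    [0, 0, 0],
    [0, 0, 0],
    [0, 0, 0],
    [0, 0, 0],
    [0, 0, 0],
    [0, 0, 0],
  ],
  gripper=[10, 10, 10, 10, 10, 10, 10, 10, 10, 10],
  newtons=30,
)

```text
clock: 9.87
eef_pos: [447.9, 2.7, 246.4]
eef_rot: [3.141, -0.002, 0.423]
wrist_force: [-0.1, 0.0, -1.7]
finger_gap: 25.4
finger_force: 30.0
```

```bash
python3 - <<'E'
from h import *
m,im=shot('wrist','w5')
s=read_state();m=camera_model('wrist');print(s['clock'],s['eef_pos'],s['finger_gap'],s['finger_force'],s['wrist_force'])
z=s['eef_pos'][2]-105
print(rimfit(m,im,(*s['eef_pos'][:2],z),38.5))
E
```

```text
9.9167 [447.47032864   2.7039487  245.03298807] 25.230286224716433 29.999801877129357 [-0.32598216  0.72814994 -1.33978205]
(array([446.8,   2.4]), 1215, array([  2,  71, 106,   6,  63, 111, 153, 153, 155, 159, 128, 108]), np.float64(38.5))
```

Request:
carry_out(
  slide=[
    [0.07, 0.05, 0],
    [0.19, 0.136, 0],
    [0.32, 0.229, 0],
    [0.45, 0.322, 0],
    [0.58, 0.415, 0],
    [0.7, 0.501, 0],
    [0.79, 0.566, 0],
    [0.85, 0.609, 0],
    [0.87, 0.623, 0],
    [0.87, 0.623, 0],
  ],
  dr=[
    [0, 0, 0],
    [0, 0, 0],
    [0, 0, 0],
    [0, 0, 0],
    [0, 0, 0],
    [0, 0, 0],
    [0, 0, 0],
    [0, 0, 0],
    [0, 0, 0],
    [0, 0, 0],
  ],
  gripper=[10, 10, 10, 10, 10, 10, 10, 10, 10, 10],
)

```text
clock: 10.75
eef_pos: [665.2, 158.9, 242.7]
eef_rot: [-3.141, 0.003, 0.424]
wrist_force: [-0.2, -1.7, -0.8]
finger_gap: 25.2
finger_force: 30.0
```

Request:
carry_out(
  slide=[
    [0, 0, -0.06],
    [0, 0, -0.13],
    [0, 0, -0.185],
    [0, 0, -0.215],
    [0, 0, -0.235],
    [0, 0, -0.25],
    [0, 0, -0.26],
    [0, 0, -0.265],
    [0, 0, -0.269],
    [0, 0, -0.269],
  ],
  dr=[
    [0, 0, 0],
    [0, 0, 0],
    [0, 0, 0],
    [0, 0, 0],
    [0, 0, 0],
    [0, 0, 0],
    [0, 0, 0],
    [0, 0, 0],
    [0, 0, 0],
    [0, 0, 0],
  ],
  gripper=[10, 10, 10, 10, 10, 10, 10, 10, 10, 10],
)

```text
clock: 11.58
eef_pos: [665.4, 158.5, 179.3]
eef_rot: [3.141, -0.002, 0.423]
wrist_force: [-0.8, 0.3, 4.1]
finger_gap: 25.0
finger_force: 30.0
```

Request:
carry_out(
  slide=[
    [0, 0, 0.004],
    [0, 0, 0.004],
    [0, 0, 0.004],
    [0, 0, 0.004],
    [0, 0, 0.004],
    [0, 0, 0.05],
    [0, 0, 0.13],
    [0, 0, 0.28],
    [0, 0, 0.42],
    [0, 0, 0.5],
  ],
  dr=[
    [0, 0, 0],
    [0, 0, 0],
    [0, 0, 0],
    [0, 0, 0],
    [0, 0, 0],
    [0, 0, 0],
    [0, 0, 0],
    [0, 0, 0],
    [0, 0, 0],
    [0, 0, 0],
  ],
  gripper=[10, 60, 60, 60, 60, 60, 60, 60, 60, 60],
)

```text
clock: 12.42
eef_pos: [665.4, 158.5, 308.7]
eef_rot: [3.14, -0.005, 0.423]
wrist_force: [0.5, 0.2, -0.1]
finger_gap: 56.6
finger_force: 0.0
```

```bash
python3 - <<'E'
from h import *
m,im=shot('wrist','w6')
s=read_state();m=camera_model('wrist');print(s['clock'],s['eef_pos'],s['finger_gap'])
print(rimfit(m,im,(665,158,73),38.5))
mm,i2=shot('side');p=proj(mm,(665,158,70))[0].astype(int)
a=cv2.resize(i2[p[1]-45:p[1]+45,p[0]-60:p[0]+60],(400,300));cv2.imwrite('pics/w6b.png',np.hstack([cv2.resize(im,(400,300)),a]))
E
```

```text
12.4667 [665.78414631 158.56429281 311.92230645] 56.515132133995486
(array([665.5, 158.1]), 561, array([34, 27, 36, 26, 42, 49, 61, 69, 66, 61, 48, 42]), np.float64(39.5))
```

View pics/w6b.png

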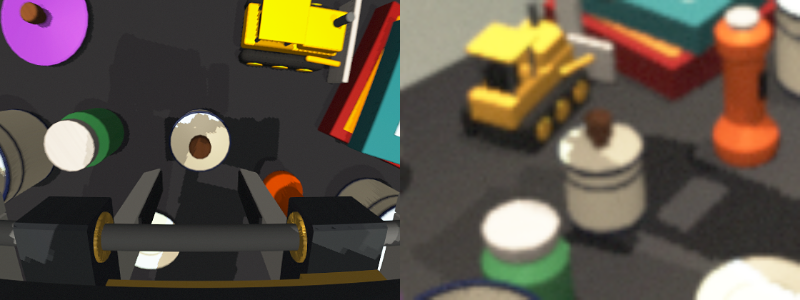

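The small lid is home and level. Next is the largest pair.

Request:
carry_out(
  slide=[
    [-0.761, 0.686, 0.267],
    [-0.761, 0.686, 0.267],
    [-0.761, 0.686, 0.267],
    [-0.761, 0.686, 0.267],
    [-0.761, 0.686, 0.267],
    [-0.761, 0.686, 0.267],
    [-0.761, 0.686, 0.267],
    [-0.761, 0.686, 0.267],
    [-0.761, 0.686, 0.267],
    [-0.761, 0.686, 0.267],
  ],
  dr=[
    [0, 0, 0],
    [0, 0, 0],
    [0, 0, 0],
    [0, 0, 0],
    [0, 0, 0],
    [0, 0, 0],
    [0, 0, 0],
    [0, 0, 0],
    [0, 0, 0],
    [0, 0, 0],
  ],
  gripper=[60, 60, 60, 60, 60, 60, 60, 60, 60, 60],
)

```text
clock: 13.35
eef_pos: [475.7, 329.1, 369.0]
eef_rot: [3.141, 0.001, 0.422]
wrist_force: [0.7, 0.6, 0.7]
finger_gap: 56.5
finger_force: 0.0
```

```bash
python3 - <<'E'
from h import *
m,im=shot('wrist','w7')
s=read_state();print(s['eef_pos'])
print(rimfit(m,im,(520,410,114),62));print(lidfit(m,im,(339,286,15)))
print(rimfit(m,im,(339,286,15.5),65.5))
E
```

```text
[475.91762431 328.90046737 368.96387239]
(array([522.2, 416.1]), 2436, array([193, 177, 177, 199, 193, 194, 207, 216, 229, 233, 217, 201]), np.float64(61.7))
(array([341.4, 286.3]), array([121.5, 130.4]))
(array([338.9, 284.6]), 312, array([22,  0,  0,  9, 24,  0, 30, 51, 54, 46, 40, 36]), np.float64(65.7))
```

View pics/w7.png

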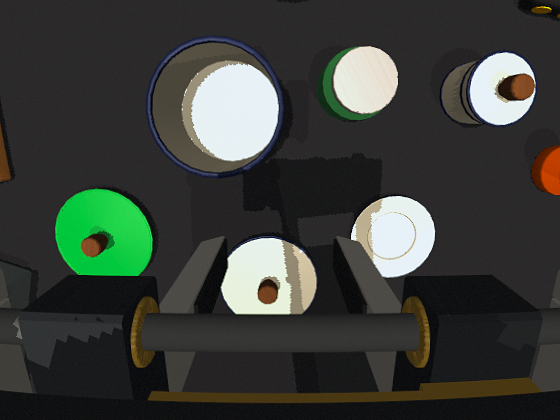

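The largest canister's full rim shows at (215,107), the largest lid at (268,280), and the jar at (362,82) stays clear. Picking the largest lid.

Request:
carry_out(
  slide=[
    [-0.544, -0.179, -0.68],
    [-0.544, -0.179, -0.68],
    [-0.544, -0.179, -0.68],
    [-0.544, -0.179, -0.68],
    [-0.544, -0.179, -0.68],
    [-0.544, -0.179, -0.68],
    [-0.544, -0.179, -0.68],
    [-0.544, -0.179, -0.68],
    [-0.544, -0.179, -0.68],
  ],
  dr=[
    [0, 0, 0],
    [0, 0, 0],
    [0, 0, 0],
    [0, 0, 0],
    [0, 0, 0],
    [0, 0, 0],
    [0, 0, 0],
    [0, 0, 0],
    [0, 0, 0],
  ],
  gripper=[60, 60, 60, 60, 60, 60, 60, 60, 60],
)

```text
clock: 14.15
eef_pos: [340.5, 285.4, 201.0]
eef_rot: [-3.141, -0.002, 0.422]
wrist_force: [0.7, 0.2, -0.4]
finger_gap: 56.4
finger_force: 0.0
```

Request:
carry_out(
  slide=[
    [0, 0, -0.1],
    [0, 0, -0.2],
    [0, 0, -0.27],
    [0, 0, -0.318],
    [0, 0, -0.318],
    [0, 0, -0.318],
    [0, 0, -0.318],
    [0, 0, -0.318],
    [0, 0, -0.318],
    [0, 0, -0.318],
  ],
  dr=[
    [0, 0, 0],
    [0, 0, 0],
    [0, 0, 0],
    [0, 0, 0],
    [0, 0, 0],
    [0, 0, 0],
    [0, 0, 0],
    [0, 0, 0],
    [0, 0, 0],
    [0, 0, 0],
  ],
  gripper=[60, 60, 60, 60, 10, 10, 10, 10, 10, 10],
  newtons=30,
)

```text
clock: 14.98
eef_pos: [339.4, 285.4, 121.3]
eef_rot: [-3.141, -0.002, 0.423]
wrist_force: [0.3, -1.4, 6.6]
finger_gap: 25.3
finger_force: 30.0
```

Request:
carry_out(
  slide=[
    [0, 0, 0],
    [0, 0, 0.02],
    [0, 0, 0.08],
    [0, 0, 0.18],
    [0, 0, 0.3],
    [0, 0, 0.42],
    [0, 0, 0.54],
    [0, 0, 0.62],
    [0, 0, 0.64],
    [0, 0, 0.64],
  ],
  dr=[
    [0, 0, 0],
    [0, 0, 0],
    [0, 0, 0],
    [0, 0, 0],
    [0, 0, 0],
    [0, 0, 0],
    [0, 0, 0],
    [0, 0, 0],
    [0, 0, 0],
    [0, 0, 0],
  ],
  gripper=[10, 10, 10, 10, 10, 10, 10, 10, 10, 10],
  newtons=30,
)

```text
clock: 15.82
eef_pos: [338.9, 285.3, 281.3]
eef_rot: [-3.141, -0.002, 0.423]
wrist_force: [0.3, 0.6, -2.3]
finger_gap: 25.1
finger_force: 30.0
```

```bash
python3 - <<'E'
from h import *
m,im=shot('wrist','w8')
s=read_state();m=camera_model('wrist');print(s['clock'],s['eef_pos'],s['finger_gap'],s['finger_force'],s['wrist_force'])
z=s['eef_pos'][2]-105
print(rimfit(m,im,(*s['eef_pos'][:2],z),65.5))
E
```

```text
15.8667 [338.68448681 285.06577519 279.87166729] 25.544153337970126 29.99947703734506 [-0.5059585   0.20009241 -2.5883239 ]
(array([338. , 284.7]), 1960, array([  0,   0,   0,   0,  64, 225, 302, 332, 329, 323, 241, 144]), np.float64(65.5))
```

Request:
carry_out(
  slide=[
    [0.07, 0.05, 0],
    [0.19, 0.136, 0],
    [0.32, 0.229, 0],
    [0.45, 0.321, 0],
    [0.57, 0.407, 0],
    [0.66, 0.471, 0],
    [0.715, 0.511, 0],
    [0.735, 0.525, 0],
    [0.735, 0.525, 0],
    [0.735, 0.525, 0],
  ],
  dr=[
    [0, 0, 0],
    [0, 0, 0],
    [0, 0, 0],
    [0, 0, 0],
    [0, 0, 0],
    [0, 0, 0],
    [0, 0, 0],
    [0, 0, 0],
    [0, 0, 0],
    [0, 0, 0],
  ],
  gripper=[10, 10, 10, 10, 10, 10, 10, 10, 10, 10],
)

```text
clock: 16.7
eef_pos: [522.0, 416.0, 278.9]
eef_rot: [3.141, 0.002, 0.423]
wrist_force: [0.1, -0.4, -2.4]
finger_gap: 25.1
finger_force: 30.0
```

Request:
carry_out(
  slide=[
    [0, 0, -0.06],
    [0, 0, -0.12],
    [0, 0, -0.165],
    [0, 0, -0.195],
    [0, 0, -0.212],
    [0, 0, -0.225],
    [0, 0, -0.234],
    [0, 0, -0.238],
    [0, 0, -0.241],
    [0, 0, -0.241],
  ],
  dr=[
    [0, 0, 0],
    [0, 0, 0],
    [0, 0, 0],
    [0, 0, 0],
    [0, 0, 0],
    [0, 0, 0],
    [0, 0, 0],
    [0, 0, 0],
    [0, 0, 0],
    [0, 0, 0],
  ],
  gripper=[10, 10, 10, 10, 10, 10, 10, 10, 10, 10],
)

```text
clock: 17.53
eef_pos: [522.8, 416.5, 221.3]
eef_rot: [-3.141, -0.001, 0.423]
wrist_force: [-3.0, -2.6, 4.5]
finger_gap: 24.8
finger_force: 30.0
```

Contact came at the home height, so I'll release.

Request:
carry_out(
  slide=[
    [0, 0, 0.004],
    [0, 0, 0.004],
    [0, 0, 0.004],
    [0, 0, 0.004],
    [0, 0, 0.004],
    [0, 0, 0.05],
    [0, 0, 0.13],
    [0, 0, 0.28],
    [0, 0, 0.42],
    [0, 0, 0.5],
  ],
  dr=[
    [0, 0, 0],
    [0, 0, 0],
    [0, 0, 0],
    [0, 0, 0],
    [0, 0, 0],
    [0, 0, 0],
    [0, 0, 0],
    [0, 0, 0],
    [0, 0, 0],
    [0, 0, 0],
  ],
  gripper=[10, 60, 60, 60, 60, 60, 60, 60, 60, 60],
)

```text
clock: 18.37
eef_pos: [522.7, 416.5, 350.7]
eef_rot: [-3.141, -0.005, 0.423]
wrist_force: [-0.3, 1.1, 0.2]
finger_gap: 56.2
finger_force: 0.0
```

```bash
python3 - <<'E'
from h import *
m,im=shot('wrist','w9')
s=read_state();m=camera_model('wrist');print(s['clock'],s['eef_pos'],s['finger_gap'])
print(rimfit(m,im,(522,416,115.5),65.5))
mm,i2=shot('side');p=proj(mm,(522,416,100))[0].astype(int)
a=cv2.resize(i2[p[1]-60:p[1]+60,p[0]-80:p[0]+80],(400,300));cv2.imwrite('pics/w9b.png',np.hstack([cv2.resize(im,(400,300)),a]))
E
```

```text
18.4167 [522.94025924 416.62300786 353.77902852] 56.397469415717744
(array([522.7, 416.8]), 975, array([ 39,  84,  59,  57,  62,  85, 100, 111, 116, 105,  92,  65]), np.float64(66.9))
```

View pics/w9b.png

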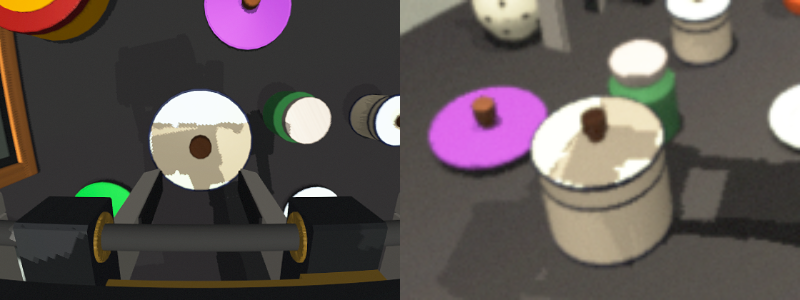

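The largest lid is home. Now I'll cross to the medium pair.

Request:
carry_out(
  slide=[
    [-0.063, -0.857, 0],
    [-0.063, -0.857, 0],
    [-0.063, -0.857, 0],
    [-0.063, -0.857, 0],
    [-0.063, -0.857, 0],
    [-0.063, -0.857, 0],
  ],
  dr=[
    [0, 0, 0],
    [0, 0, 0],
    [0, 0, 0],
    [0, 0, 0],
    [0, 0, 0],
    [0, 0, 0],
  ],
  gripper=[60, 60, 60, 60, 60, 60],
)

```text
clock: 18.97
eef_pos: [506.4, 197.5, 345.2]
eef_rot: [3.141, 0.001, 0.419]
wrist_force: [1.3, 0.2, 0.0]
finger_gap: 56.3
finger_force: 0.0
```

Request:
carry_out(
  slide=[
    [-0.063, -0.857, 0],
    [-0.063, -0.857, 0],
    [-0.063, -0.857, 0],
    [-0.063, -0.857, 0],
    [-0.063, -0.857, 0],
    [-0.063, -0.857, 0],
  ],
  dr=[
    [0, 0, 0],
    [0, 0, 0],
    [0, 0, 0],
    [0, 0, 0],
    [0, 0, 0],
    [0, 0, 0],
  ],
  gripper=[60, 60, 60, 60, 60, 60],
)

```text
clock: 19.47
eef_pos: [490.5, -16.4, 344.9]
eef_rot: [3.141, 0.001, 0.419]
wrist_force: [-0.1, 0.5, -0.3]
finger_gap: 56.2
finger_force: 0.0
```

Request:
carry_out(
  slide=[
    [-0.063, -0.857, 0],
    [-0.063, -0.857, 0],
    [-0.063, -0.857, 0],
    [-0.063, -0.857, 0],
    [-0.063, -0.857, 0],
    [-0.063, -0.857, 0],
  ],
  dr=[
    [0, 0, 0],
    [0, 0, 0],
    [0, 0, 0],
    [0, 0, 0],
    [0, 0, 0],
    [0, 0, 0],
  ],
  gripper=[60, 60, 60, 60, 60, 60],
)

```text
clock: 19.97
eef_pos: [474.7, -230.7, 344.4]
eef_rot: [-3.141, 0.001, 0.419]
wrist_force: [-1.3, 0.7, -0.4]
finger_gap: 56.6
finger_force: 0.0
```

Request:
carry_out(
  slide=[
    [-0.063, -0.857, -0.06],
    [-0.063, -0.857, -0.06],
    [-0.063, -0.857, -0.06],
    [-0.063, -0.857, -0.06],
    [-0.063, -0.857, -0.06],
    [-0.063, -0.857, -0.06],
    [-0.063, -0.857, -0.06],
    [-0.063, -0.857, -0.06],
  ],
  dr=[
    [0, 0, 0],
    [0, 0, 0],
    [0, 0, 0],
    [0, 0, 0],
    [0, 0, 0],
    [0, 0, 0],
    [0, 0, 0],
    [0, 0, 0],
  ],
  gripper=[60, 60, 60, 60, 60, 60, 60, 60],
)

```text
clock: 20.63
eef_pos: [460.2, -439.7, 329.5]
eef_rot: [-3.14, 0.0, 0.423]
wrist_force: [-0.0, -0.4, 0.0]
finger_gap: 56.1
finger_force: 0.0
```

```bash
python3 - <<'E'
from h import *
m,im=shot('wrist','w10')
s=read_state();m=camera_model('wrist');print(s['clock'],s['eef_pos'])
print(rimfit(m,im,(486,-418,86),44));print(lidfit(m,im,(350,-286,15)))
E
```

```text
20.6833 [ 460.34940609 -439.17358995  330.07592387]
(array([ 487.3, -417.6]), 1315, array([140, 139, 141, 141, 129,  86,  72,  71,  65,  71, 116, 144]), np.float64(44.2))
(array([ 330.1, -255.1]), array([105.9, 174.5]))
```

View pics/w10.png

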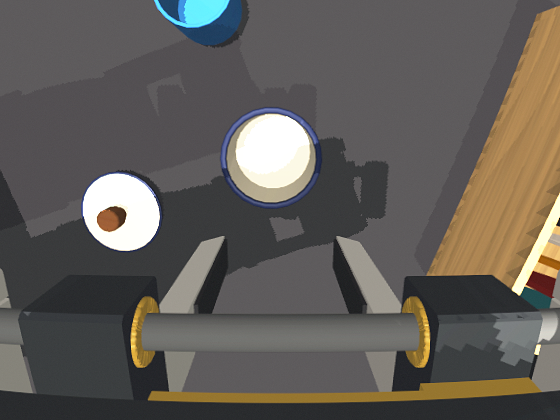

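The medium canister's rim is at (271,157) and the medium lid at (121,211). Picking the medium lid.

Request:
carry_out(
  slide=[
    [-0.439, 0.617, -0.521],
    [-0.439, 0.617, -0.521],
    [-0.439, 0.617, -0.521],
    [-0.439, 0.617, -0.521],
    [-0.439, 0.617, -0.521],
    [-0.439, 0.617, -0.521],
    [-0.439, 0.617, -0.521],
    [-0.439, 0.617, -0.521],
    [-0.439, 0.617, -0.521],
  ],
  dr=[
    [0, 0, 0],
    [0, 0, 0],
    [0, 0, 0],
    [0, 0, 0],
    [0, 0, 0],
    [0, 0, 0],
    [0, 0, 0],
    [0, 0, 0],
    [0, 0, 0],
  ],
  gripper=[60, 60, 60, 60, 60, 60, 60, 60, 60],
)

```text
clock: 21.43
eef_pos: [350.9, -286.2, 201.1]
eef_rot: [3.139, -0.001, 0.424]
wrist_force: [0.4, 0.6, 0.4]
finger_gap: 56.5
finger_force: 0.0
```

Request:
carry_out(
  slide=[
    [0, 0, -0.1],
    [0, 0, -0.2],
    [0, 0, -0.27],
    [0, 0, -0.318],
    [0, 0, -0.318],
    [0, 0, -0.318],
    [0, 0, -0.318],
    [0, 0, -0.318],
    [0, 0, -0.318],
    [0, 0, -0.318],
  ],
  dr=[
    [0, 0, 0],
    [0, 0, 0],
    [0, 0, 0],
    [0, 0, 0],
    [0, 0, 0],
    [0, 0, 0],
    [0, 0, 0],
    [0, 0, 0],
    [0, 0, 0],
    [0, 0, 0],
  ],
  gripper=[60, 60, 60, 60, 10, 10, 10, 10, 10, 10],
  newtons=30,
)

```text
clock: 22.27
eef_pos: [350.3, -286.6, 121.3]
eef_rot: [3.14, -0.001, 0.423]
wrist_force: [-1.3, 0.3, 6.6]
finger_gap: 25.0
finger_force: 30.0
```

Request:
carry_out(
  slide=[
    [0, 0, 0],
    [0, 0, 0.02],
    [0, 0, 0.08],
    [0, 0, 0.18],
    [0, 0, 0.3],
    [0, 0, 0.42],
    [0, 0, 0.5],
    [0, 0, 0.54],
    [0, 0, 0.54],
    [0, 0, 0.54],
  ],
  dr=[
    [0, 0, 0],
    [0, 0, 0],
    [0, 0, 0],
    [0, 0, 0],
    [0, 0, 0],
    [0, 0, 0],
    [0, 0, 0],
    [0, 0, 0],
    [0, 0, 0],
    [0, 0, 0],
  ],
  gripper=[10, 10, 10, 10, 10, 10, 10, 10, 10, 10],
  newtons=30,
)

```text
clock: 23.1
eef_pos: [349.7, -286.1, 254.8]
eef_rot: [-3.141, 0.0, 0.423]
wrist_force: [0.4, 0.5, -1.4]
finger_gap: 25.3
finger_force: 30.0
```

```bash
python3 - <<'E'
from h import *
m,im=shot('wrist','w11')
s=read_state();m=camera_model('wrist');print(s['clock'],s['eef_pos'],s['finger_gap'],s['finger_force'],s['wrist_force'])
z=s['eef_pos'][2]-105
print(rimfit(m,im,(*s['eef_pos'][:2],z),47.5))
E
```

```text
23.15 [ 349.61125996 -286.03282457  254.13837701] 24.95053425870478 29.99979533313308 [ 0.28073939  0.13454666 -0.54878581]
(array([ 350.5, -285.4]), 1317, array([ 10,   2,   0,   3,  98, 164, 176, 119, 193, 212, 179, 161]), np.float64(47.5))
```

Request:
carry_out(
  slide=[
    [0.06, -0.058, 0],
    [0.16, -0.154, 0],
    [0.27, -0.26, 0],
    [0.38, -0.366, 0],
    [0.47, -0.453, 0],
    [0.525, -0.506, 0],
    [0.547, -0.527, 0],
    [0.547, -0.527, 0],
    [0.547, -0.527, 0],
    [0.547, -0.527, 0],
  ],
  dr=[
    [0, 0, 0],
    [0, 0, 0],
    [0, 0, 0],
    [0, 0, 0],
    [0, 0, 0],
    [0, 0, 0],
    [0, 0, 0],
    [0, 0, 0],
    [0, 0, 0],
    [0, 0, 0],
  ],
  gripper=[10, 10, 10, 10, 10, 10, 10, 10, 10, 10],
)

```text
clock: 23.98
eef_pos: [486.2, -417.6, 254.4]
eef_rot: [-3.14, 0.001, 0.423]
wrist_force: [0.3, 1.0, -1.6]
finger_gap: 25.4
finger_force: 30.0
```

Request:
carry_out(
  slide=[
    [0, 0, -0.06],
    [0, 0, -0.12],
    [0, 0, -0.17],
    [0, 0, -0.205],
    [0, 0, -0.224],
    [0, 0, -0.237],
    [0, 0, -0.246],
    [0, 0, -0.25],
    [0, 0, -0.253],
    [0, 0, -0.253],
  ],
  dr=[
    [0, 0, 0],
    [0, 0, 0],
    [0, 0, 0],
    [0, 0, 0],
    [0, 0, 0],
    [0, 0, 0],
    [0, 0, 0],
    [0, 0, 0],
    [0, 0, 0],
    [0, 0, 0],
  ],
  gripper=[10, 10, 10, 10, 10, 10, 10, 10, 10, 10],
)

```text
clock: 24.82
eef_pos: [486.8, -418.2, 193.3]
eef_rot: [3.14, -0.001, 0.423]
wrist_force: [-2.2, 2.6, 3.9]
finger_gap: 25.0
finger_force: 30.0
```

Request:
carry_out(
  slide=[
    [0, 0, 0.004],
    [0, 0, 0.004],
    [0, 0, 0.004],
    [0, 0, 0.004],
    [0, 0, 0.004],
    [0, 0, 0.05],
    [0, 0, 0.13],
    [0, 0, 0.28],
    [0, 0, 0.42],
    [0, 0, 0.5],
  ],
  dr=[
    [0, 0, 0],
    [0, 0, 0],
    [0, 0, 0],
    [0, 0, 0],
    [0, 0, 0],
    [0, 0, 0],
    [0, 0, 0],
    [0, 0, 0],
    [0, 0, 0],
    [0, 0, 0],
  ],
  gripper=[10, 60, 60, 60, 60, 60, 60, 60, 60, 60],
)

```text
clock: 25.65
eef_pos: [486.8, -418.2, 322.5]
eef_rot: [3.137, -0.002, 0.423]
wrist_force: [0.6, -0.3, 0.9]
finger_gap: 56.5
finger_force: 0.0
```

```bash
python3 - <<'E'
from h import *
m,im=shot('wrist','w12')
s=read_state();m=camera_model('wrist');print(s['clock'],s['eef_pos'],s['finger_gap'])
print(rimfit(m,im,(487,-418,87.5),47.5))
mm,i2=shot('scene')
a=cv2.resize(i2[90:340,190:410],(400,455));b=cv2.copyMakeBorder(cv2.resize(im,(400,300)),0,155,0,0,cv2.BORDER_CONSTANT);cv2.imwrite('pics/w12b.png',np.hstack([b,a]))
E
```

```text
25.7 [ 487.13430026 -418.45508946  325.52523859] 56.41580319018038
(array([ 487.7, -419.5]), 506, array([41, 39, 35, 43, 49, 54, 32, 16, 22, 71, 54, 50]), np.float64(48.8))
```

View pics/w12b.png

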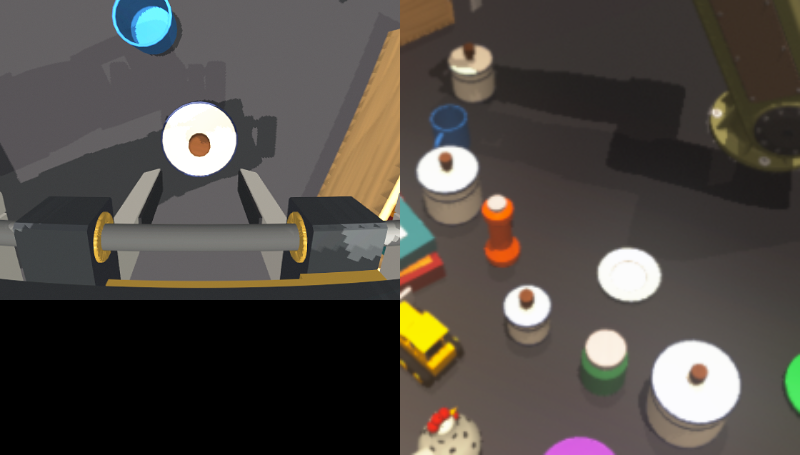

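All four lids are seated on their own canisters, and the mug and jar haven't moved. I'll let the arm settle, then hand in.

Request:
carry_out(
  slide=[
    [0, 0, 0],
    [0, 0, 0],
    [0, 0, 0],
    [0, 0, 0],
  ],
  dr=[
    [0, 0, 0],
    [0, 0, 0],
    [0, 0, 0],
    [0, 0, 0],
  ],
  gripper=[60, 60, 60, 60],
)

```text
clock: 26.08
eef_pos: [486.6, -417.9, 316.0]
eef_rot: [-3.14, 0.001, 0.423]
wrist_force: [0.7, -0.5, -0.0]
finger_gap: 56.5
finger_force: 0.0
```

```bash
python3 -c "
from cell import *
print(sign_off())"
```

```text
the job is handed in; nothing more can be done
None
```

I set all four lids on their own canisters, each looking level and fully home in the pictures, left the jar and mug in place, and handed the job in at about 26 s; no verdict came back.

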